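# Bring the salt to the front of the spice carousel

## Robot

A 6-joint arm with a two-finger parallel gripper is mounted at the origin on a cart in front of the work surface, level with it; the furniture and walls round the work are solid. World frame = base frame: x ahead of the robot, y to its left, z up, the work surface at z = 0. Lengths are in m, angles in degrees, forces in N, time in s.
With the tool pointing down it reaches from about 0.3 to 0.75 m from the base axis. Payload 8.5 kg.
Tool frame: the origin (TCP) lies on the centre line of the jaws, within the pads' length; the fingertips stand 19 mm ahead of it and the grasp point (between the pads) is the TCP (env.tcp_to_tips is the z of the fingertips in the tool frame, in m); z points along the fingers, y is the line along which they close (so a half turn about z gives the same grasp; the last joint's range is limited). The gripper opens to 85 mm and grips with 20 to 120 N. Pads are 22 mm wide; open, the fingers measure 114 mm over their backs; the gripper's body (76 mm by 85 mm) begins 54 mm behind the grasp point. The pads swing forward as they close: fully open they stand 13 mm farther back than shut.
Start: joints at [59.284, 21.807, 74.336, -0, 83.858, -12.336], TCP at [0.173, 0.522, 0.25] pointing down, gripper open.
Joint ranges: [-178.18, 178.18], [-50.72, 133.34], [12.68, 142.11], [-81.47, 261.47], [9.98, 163.14], [-165.26, 165.26]. Speed limits (degrees/s): [136.94, 136.94, 180, 180, 180, 180].

## Interface

Orientations are given as a 3x3 rotation matrix whose columns are the frame's x, y, z axes.
In Python, from rig import env gives the robot as it stands.
- The arm moves only by the tool servo_tool, never from a script. Its argument "steps" is a list of rows, each an object of numbers: "tx", "ty", "tz": the shift along the world's x, y, z in cm; "yaw": the turn about the world's z in degrees; "claw": the finger opening in cm, from 0 to 8.54. In form: [{"tx": .., "ty": .., "tz": .., "yaw": .., "claw": ..}, ...]. A call has 1 to 20 rows; each row shifts and turns the commanded pose from where the row before left it; what a row does not reach is not made up. A row lasts 1/10 s, in which the tool goes at most 50 mm and 8.59 degrees, less where a joint would pass 70% of its speed; a pose out of reach is approached as far as the arm can. A call with a gripper value outside its range is refused whole. The fingers move at their own pace and stop on an object; "newtons" is the grip in N (left out, the last holds). Time passes only in rows, so rows that do not move let the fingers close. It gives the time, the measured TCP pose, the force, the opening and the grip force at its end, in the units of the state.
- env.observe(): the state, without advancing time (a new reading comes with each control period).
- env.get_image(name): name is "scene" or "top" or "wrist"; returns (picture, depth): 420x560x3 uint8, red, green, blue; 420x560 float32, m along the optical axis (not along the pixel's ray), 0 where there is no reading.
- env.camera_model(name): a dict with "fovy" (degrees; the focal length in pixels is half the picture's height over the tangent of half this angle, whatever the lens; pixels are square), "cx", "cy" (the principal point, pixels), "dist_coeffs" ([k1, k2, p1, p2, k3] as OpenCV has them; the pictures are not rectified), "T" (4x4, takes a point from camera to world coordinates). Camera axes: x right, y down, z forward; pixel columns grow to the right and rows downward; lengths in m; the calibration is good to about 2 mm. A picture is of the moment at which its call begins: read the wrist's pose just before it. camera_model takes no time and is no camera call; for the wrist camera it gives the pose at the moment of the call.
- env.close_job(): hands the job in; it is judged then, once.
The state is a dict: "time_s": time; "q": joint angles; "qvel": joint speeds; "joint_efforts": joint torques, N m; "position": TCP position; "tool_rot": TCP orientation; "ft_force": force on the tool from outside, world axes, zero at the start; "wrist_torque": the same for the moment, N m; "grip_width": finger opening in m; "gripper_force": force on a finger pad.
Only numpy, scipy, OpenCV 4.12 (cv2) and the standard library are available. Lean on these libraries where they do the work, as an engineer would, in place of code of your own. Each camera call takes 0.05 s, during which the arm holds its last target. There are 200 camera calls.

## Task

Turn the spice carousel by pushing with one finger against the side of a spoke until the salt shaker stands squarely in line with the small marker pin on the carousel's foot, then leave it standing still there. Push only on the carousel itself: do not touch, lift or tip the shaker or the two spice jars that ride on it, and leave everything else on the worktop where it is.

Things in the scene. Friction and masses are not known exactly. Their poses are not given: they have to be found in the camera images.
- carousel: Fixed steel foot of a spice carousel, with a tongue that carries a marker pin (10 mm thick, 51 mm high, 122 mm from the axis, just outside the rim). Origin: on the turning axis, at worktop level; z up; tongue and pin lie along its own -x, roughly to the robot. The wooden turntable on it: 220 mm across, floor 32 mm above the worktop, rim 42 mm, hub 24 mm thick, 156 mm high; three spokes 120 degrees apart, a jar in each bay, 65 mm from the axis.
- turntable (a joint): Angle of the turntable (rad), growing counter-clockwise seen from above; turns either way from -6.28 to 6.28, starting within 0.14 of 0, with one spoke roughly at the marker. It has light friction: about 1 N at a spoke's end moves it, it stops when no longer pushed, and the jars ride along if it is turned smoothly. A wall cabinet hangs 540 mm above the worktop close behind the carousel.
- salt_mid (a point): The salt shaker, glass with a grey domed cap, 44 mm across, 90 mm tall, the lowest of the three jars on the carousel; the point is its centre, half-way up. It stands loose, in any one of the three bays.
- spice_a_mid (a point): A spice jar with screw cap, 46 mm across, 106 mm tall, loose in another bay; the point is its centre, half-way up. Its top is 138 mm above the worktop. Not to be touched.
- spice_b_mid (a point): The other spice jar with screw cap, 46 mm across, 106 mm tall, loose in the third bay; the point is its centre, half-way up. Not to be touched.
- spoke0 (a point): A push point on one of three alike spokes, 88 mm from the axis, 96 mm above the worktop, mid-thickness. The spoke is an upright board 6 mm thick from the hub to 98 mm from the axis, up to 116 mm above the worktop, ending in a round post 12 mm thick (98 mm out, 124 mm high). Turns with the turntable.
- spoke1 (a point): A push point on one of three alike spokes, 88 mm from the axis, 96 mm above the worktop, mid-thickness. The spoke is an upright board 6 mm thick from the hub to 98 mm from the axis, up to 116 mm above the worktop, ending in a round post 12 mm thick (98 mm out, 124 mm high). Turns with the turntable.
- spoke2 (a point): A push point on one of three alike spokes, 88 mm from the axis, 96 mm above the worktop, mid-thickness. The spoke is an upright board 6 mm thick from the hub to 98 mm from the axis, up to 116 mm above the worktop, ending in a round post 12 mm thick (98 mm out, 124 mm high). Turns with the turntable.
- honey_mid (a point): Honey jar, 65 mm across, 100 mm tall, behind the carousel. A bystander, to be left alone; it is the point at its middle.
- mug_mid (a point): Mug with dots, 82 mm across, 91 mm tall, behind at the left. A bystander, to be left alone; it is the point at its middle.
- tin_mid (a point): Small food tin, 75 mm across, 58 mm tall, behind the carousel. A bystander, to be left alone; it is the point at its middle.
- spoon_mid (a point): Teaspoon, 130 mm long, lying right of the carousel. A bystander, to be left alone; it is the point at its middle.
- beaker_mid (a point): Striped beaker, 69 mm across, 85 mm tall, behind at the right. A bystander, to be left alone; it is the point at its middle.
- salt: The salt shaker's own body, origin at the centre of its underside; see salt_mid.
There are look-alikes about, which are no part of the job. Leave any yellow look-alike of the salt alone.

How it is judged (in metres and radians):
At the end, for the whole second after the job is handed in: The salt shaker's centre is within 10 mm of the line from the axis through the marker pin, on the pin's side, 45 to 85 mm from the axis; the turntable is at rest (below 0.05 rad/s) and all three jars stand upright on it (y of salt_mid in the frame of carousel between -0.01 and 0.01 m and x of salt_mid in the frame of carousel between -0.085 and -0.045 m and velocity of joint turntable between -0.05 and 0.05 rad/s and linear speed of salt below 0.02 m/s and angle between each of salt_mid, spice_a_mid, spice_b_mid's own z axis and vertical below 0.15 rad and height (world z) of salt_mid between 0.069 and 0.085 m and height (world z) of spice_a_mid between 0.077 and 0.093 m and height (world z) of spice_b_mid between 0.077 and 0.093 m and horizontal distance between each of spice_a_mid, spice_b_mid and carousel below 0.085 m); the robot touches nothing.
It fails at once if the robot touches a jar on the carousel (contact force between any of the fingers, the arm and salt above 1.5 N or contact force between any of the fingers, the arm and spice_a above 1.5 N or contact force between any of the fingers, the arm and spice_b above 1.5 N).
It fails at once if a jar is lifted off the turntable or tipped (height (world z) of salt_mid above 0.097 m or height (world z) of any of spice_a_mid, spice_b_mid above 0.105 m or angle between any of salt_mid, spice_a_mid, spice_b_mid's own z axis and vertical above 0.35 rad).
It fails at once if something else on the worktop is disturbed (distance of any of honey_mid, mug_mid, tin_mid, spoon_mid, beaker_mid from where it was at the start of the episode above 0.02 m).
It also fails if it takes over 51 s, if anything falls off the work surface, if the arm or the gripper's body presses on something with over 40 N, if the wrist force passes 120 N, or if a joint passes its speed limit or range.

## Working session

There is one attempt and no reset: what is moved stays moved. The work goes in short steps, Python scripts to look and compute and a tool call to move; the robot and the scene stay as the last step left them, time stands still between calls to the robot, and variables do not carry over. Pictures are saved under pics/ and viewed, at most 10 in all, crops included, and the job is handed in when it is done.

Besides the shell and the picture viewer there is one more tool, called after ">>>" by a JSON object that holds its "op" and its "data". servo_tool: Moves the arm, as the interface text tells. Its arguments: {"type":"object","properties":{"steps":{"type":"array"},"newtons":{"type":"number"}},"required":["steps"]}

```bash
mkdir -p pics
cat > h.py <<'E'
import numpy as np, cv2
from rig import env
def K(m,h=420):
    f=h/2/np.tan(np.radians(m["fovy"])/2); return np.array([[f,0,m["cx"]],[0,f,m["cy"]],[0,0,1.]])
def cloud(d,m):
    v,u=np.mgrid[0:d.shape[0],0:d.shape[1]]
    p=cv2.undistortPoints(np.stack([u,v],-1).reshape(-1,1,2).astype(float),K(m),np.array(m["dist_coeffs"],float)).reshape(*d.shape,2)
    c=np.dstack([p*d[...,None],d]); T=np.array(m["T"]); w=c@T[:3,:3].T+T[:3,3]; w[d<=0]=np.nan; return w
def grab(n):
    m=env.camera_model(n); i,d=env.get_image(n); return i,cloud(d,m),m
E
python3 - <<'E'
from h import *
for n in("top","scene"):
    i,w,m=grab(n); cv2.imwrite(f"pics/{n}0.png",i[...,::-1]); np.savez(f"{n}0.npz",i=i,w=w)
    print(n,np.array(m["T"]).round(2).tolist())
s=env.observe();print(s["time_s"],s["position"],s["tool_rot"])
E
```

```text
top [[-0.02, -0.99, 0.14, 0.35], [-1.0, 0.02, -0.01, 0.04], [0.0, -0.14, -0.99, 1.57], [0.0, 0.0, 0.0, 1.0]]
scene [[0.79, -0.32, 0.53, -0.08], [-0.62, -0.42, 0.66, -0.75], [0.01, -0.85, -0.53, 0.72], [0.0, 0.0, 0.0, 1.0]]
0.1 [0.17331252 0.52173219 0.24977633] [[-9.48983049e-01  3.15326401e-01 -6.58619641e-04]
 [ 3.15326970e-01  9.48982430e-01 -1.11750343e-03]
 [ 2.72640135e-04 -1.26817234e-03 -9.99999159e-01]]
```

View pics/top0.png

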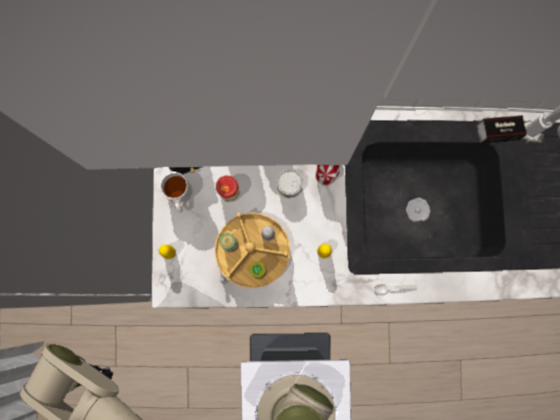

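View pics/scene0.png

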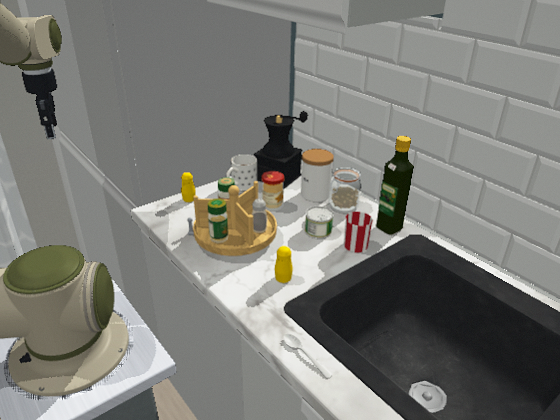

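The top view shows the carousel near (252,250). The grey-capped jar at (268,232), in the rear-right bay, fits the salt shaker. The green-topped jars are at (229,241) and (257,269), and the two yellow look-alikes at (167,251) and (325,250) stand off the carousel. Next I'll confirm this in an enlarged crop and measure.

Run:
```python
from h import *
z=np.load("top0.npz"); i,w=z["i"],z["w"]
cv2.imwrite("pics/c1.png",cv2.resize(i[195:305,150:345],None,fx=4,fy=4,interpolation=cv2.INTER_CUBIC)[...,::-1])
for n,(u,v) in dict(salt=(268,232),a=(229,241),b=(257,269),hub=(250,246),p1=(239,216),p2=(286,254),p3=(229,277),pin=(224,280),yl=(167,251),yr=(325,250)).items(): print(n,w[v,u].round(3))
# disc rim: fit circle to points with z in .036-.05
W=w[195:305,200:305].reshape(-1,3); W=W[np.isfinite(W[:,2])]
P=W[(W[:,2]>.025)&(W[:,2]<.05)]; c,r=cv2.minEnclosingCircle(P[:,:2].astype(np.float32)); print("rim",c,r)
H=W[W[:,2]>.147]; print("hub",H.mean(0).round(4),len(H))
from scipy.ndimage import label
m=np.zeros(w.shape[:2],bool); 
zz=w[...,2]; g=(zz>.118)&(zz<.30)&(np.hypot(w[...,0]-c[0],w[...,1]-c[1])<.13)
l,n=label(g)
for k in range(1,n+1):
  p=w[l==k]; print(k,len(p),np.median(p,0).round(4),p[:,2].max().round(3))
```

```text
salt [0.516 0.071 0.121]
a [0.491 0.177 0.14 ]
b [0.413 0.101 0.144]
hub [0.475 0.119 0.153]
p1 [0.562 0.151 0.119]
p2 [0.454 0.023 0.125]
p3 [0.395 0.182 0.088]
pin [0.387 0.2   0.049]
yl [0.47  0.359 0.082]
yr [ 0.466 -0.088  0.088]
rim (0.5120511054992676, 0.1028435155749321) 0.16603145003318787
hub [0.4717 0.1201 0.153 ] 71
1 15 [0.5644 0.1535 0.1226] 0.131
2 1 [0.5562 0.1509 0.1185] 0.118
3 1 [0.5449 0.1481 0.1192] 0.119
4 1 [0.5388 0.1451 0.1231] 0.123
5 57 [0.5159 0.0737 0.1207] 0.127
6 1 [0.5194 0.1371 0.1214] 0.121
7 1 [0.5184 0.0572 0.1189] 0.119
8 4 [0.5127 0.1345 0.1204] 0.121
9 224 [0.4905 0.1825 0.1373] 0.144
10 1 [0.5058 0.1345 0.1192] 0.119
11 1 [0.5021 0.0685 0.1181] 0.118
12 87 [0.4722 0.1217 0.1521] 0.159
13 1 [0.4693 0.1046 0.1204] 0.12
14 3 [0.4692 0.0936 0.1189] 0.122
15 6 [0.4634 0.0786 0.1209] 0.122
16 1 [0.4634 0.069  0.1188] 0.119
17 1 [0.4606 0.0636 0.1181] 0.118
18 3 [0.4599 0.0443 0.1207] 0.123
19 1 [0.46   0.0361 0.1197] 0.12
20 13 [0.4564 0.0252 0.1237] 0.129
21 1 [0.4588 0.1349 0.1196] 0.12
22 1 [0.4574 0.0526 0.1216] 0.122
23 1 [0.4559 0.1321 0.121 ] 0.121
24 1 [0.4546 0.0389 0.1186] 0.119
25 1 [0.4533 0.1404 0.1211] 0.121
26 1 [0.4507 0.1378 0.1186] 0.119
27 1 [0.4479 0.1432 0.1198] 0.12
28 1 [0.4425 0.1514 0.1211] 0.121
29 1 [0.4426 0.1462 0.118 ] 0.118
30 1 [0.4371 0.1543 0.1198] 0.12
31 212 [0.4134 0.103  0.1382] 0.149
32 2 [0.4317 0.1585 0.1196] 0.12
33 1 [0.429  0.1626 0.1202] 0.12
34 1 [0.4264 0.1655 0.1181] 0.118
35 1 [0.4209 0.1655 0.1187] 0.119
36 1 [0.4155 0.171  0.1191] 0.119
37 1 [0.4073 0.1766 0.1189] 0.119
```

View pics/c1.png

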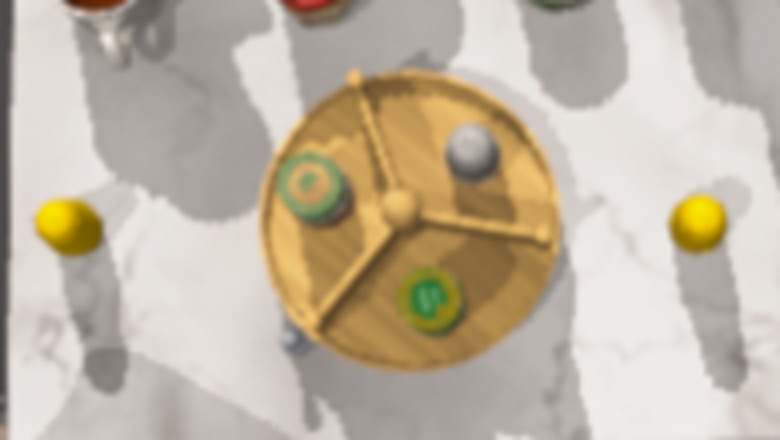

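The crop confirms the grey-domed salt shaker at (470,152), with the spokes at 20°, 140.5° and -99.5° and the pin at (292,335). The axis is at about (0.472, 0.120), the pin at about 137° and the salt at about -46°. So the turntable needs about +183° counter-clockwise, which I'll do as two pushes of about 92° on the near side. First I'll move above the start point with the fingers closed.

>>> {"op": "servo_tool", "data": {"steps": [{"tx": 1,"ty": -1.2,"yaw": -1.2,"claw": 0},{"tx": 1.6,"ty": -2.1,"yaw": -2.1},{"tx": 1.6,"ty": -2.1,"yaw": -2.1},{"tx": 1.6,"ty": -2.1,"yaw": -2.1},{"tx": 1.6,"ty": -2.1,"yaw": -2.1},{"tx": 1.6,"ty": -2.1,"yaw": -2.1},{"tx": 1.6,"ty": -2.1,"yaw": -2.1},{"tx": 1.6,"ty": -2.1,"yaw": -2.1},{"tx": 1.6,"ty": -2.1,"yaw": -2.1},{"tx": 1.6,"ty": -2.1,"yaw": -2.1},{"tx": 1.6,"ty": -2.1,"yaw": -2.1},{"tx": 1.6,"ty": -2.1,"yaw": -2.1},{"tx": 1.6,"ty": -2.1,"yaw": -2.1},{"tx": 1.6,"ty": -2.0,"yaw": -2.1},{"tx": 1.6,"ty": -2.0,"yaw": -2.1},{"tx": 1.3,"ty": -1.3,"yaw": -1.0},{},{}], "newtons": 20}}

```text
invalid input at $.steps[0]: expected keys tx, ty, tz, yaw, claw
```

Run:
```python
from h import *
s=env.observe();print(s["time_s"],s["position"],s["grip_width"],s["q"],s["ft_force"],env.tcp_to_tips)
i,w,m=grab("wrist"); np.savez("w1.npz",i=i,w=w); cv2.imwrite("pics/w1.png",i[...,::-1])
```

```text
0.1 [0.17331252 0.52173219 0.24977633] 0.08518801543074866 [ 5.92834227e+01  2.18375479e+01  7.43792643e+01 -2.64688530e-04
  8.38575084e+01 -1.23360041e+01] [ 0.47576065 -0.37904442 -0.66411086] 0.019
```

View pics/w1.png

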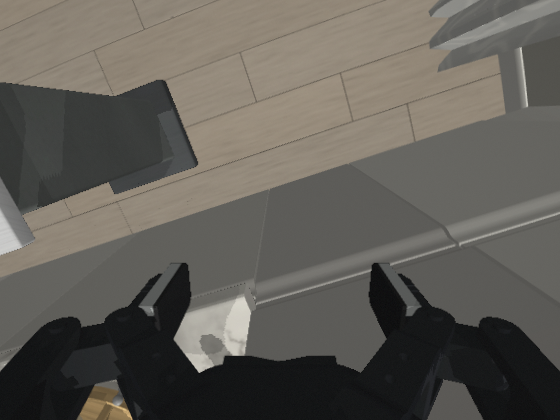

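The move was refused because every row needs all the keys, so the arm is still at its start. The wrist picture shows only the open fingers and the floor. I'll send it again with full rows.

>>> {"op": "servo_tool", "data": {"steps": [{"tx": 1,"ty": -1.2,"tz": 0,"yaw": -1.2,"claw": 0},{"tx": 2,"ty": -2.5,"tz": 0,"yaw": -2.6,"claw": 0},{"tx": 2,"ty": -2.5,"tz": 0,"yaw": -2.6,"claw": 0},{"tx": 2,"ty": -2.5,"tz": 0,"yaw": -2.6,"claw": 0},{"tx": 2,"ty": -2.6,"tz": 0,"yaw": -2.6,"claw": 0},{"tx": 2,"ty": -2.6,"tz": 0,"yaw": -2.6,"claw": 0},{"tx": 2,"ty": -2.6,"tz": 0,"yaw": -2.6,"claw": 0},{"tx": 2,"ty": -2.6,"tz": 0,"yaw": -2.6,"claw": 0},{"tx": 2,"ty": -2.6,"tz": 0,"yaw": -2.6,"claw": 0},{"tx": 2,"ty": -2.6,"tz": 0,"yaw": -2.6,"claw": 0},{"tx": 2,"ty": -2.6,"tz": 0,"yaw": -2.6,"claw": 0},{"tx": 2,"ty": -2.6,"tz": 0,"yaw": -2.6,"claw": 0},{"tx": 1.7,"ty": -2.2,"tz": 0,"yaw": -1.8,"claw": 0},{"tx": 0,"ty": 0,"tz": 0,"yaw": 0,"claw": 0},{"tx": 0,"ty": 0,"tz": 0,"yaw": 0,"claw": 0}], "newtons": 20}}

```text
time_s: 1.65
position: [0.4203, 0.2042, 0.2502]
tool_rot: [[-0.642, 0.767, -0.001], [0.767, 0.642, -0.0], [0.0, -0.0, -1.0]]
ft_force: [-0.5, 0.4, 0.9]
grip_width: -0.0001
gripper_force: 0.0
```

Run:
```python
from h import *
s=env.observe();print(s["time_s"],s["position"],s["grip_width"],s["q"],s["ft_force"],env.tcp_to_tips)
i,w,m=grab("wrist"); np.savez("w1.npz",i=i,w=w); cv2.imwrite("pics/w2.png",i[...,::-1])
```

```text
1.65 [0.42027854 0.20419685 0.25016414] -0.00013428673556431574 [ 1.13469763e+01  1.35081740e+01  8.67241428e+01  3.83592897e-03
  7.98019051e+01 -2.85770990e+01] [-0.49213334  0.42105167  0.91852509] 0.019
```

View pics/w2.png

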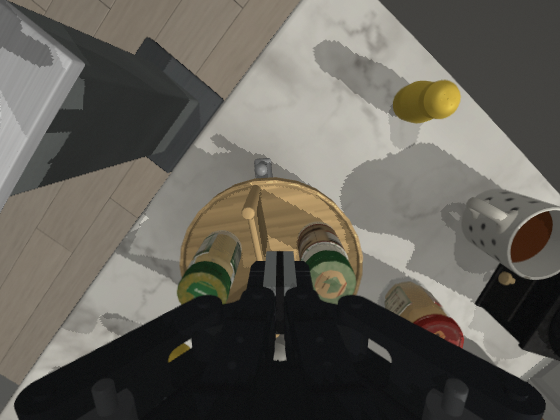

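The wrist picture shows the pin's top at about (262,163), the near spoke's post at (250,200) and the jars either side of the fingers, clear of the start point.

Run:
```python
from h import *
w=np.load("w1.npz")["w"]
P=w[155:180,252:275].reshape(-1,3); Q=P[(P[:,2]>.040)&(P[:,2]<.06)]; print("pin",np.median(Q,0),len(Q),Q.min(0),Q.max(0))
P=w[180:225,235:265].reshape(-1,3); Q=P[(P[:,2]>.119)&(P[:,2]<.135)]; print("post",np.median(Q,0),len(Q))
# rim circle
from scipy.optimize import least_squares
P=w[:300].reshape(-1,3);r=np.hypot(P[:,0]-.472,P[:,1]-.12);Q=P[(P[:,2]>.039)&(P[:,2]<.046)&(r>.1)&(r<.115)]
print(least_squares(lambda c:np.hypot(Q[:,0]-c[0],Q[:,1]-c[1])-.108,[.472,.12]).x,len(Q))
```

```text
pin [0.391595   0.21004924 0.04963729] 128 [0.3851515  0.20306384 0.04483783] [0.3982087  0.21605082 0.0528465 ]
post [0.402476   0.18701079 0.12422918] 151
[0.47768176 0.12196491] 1181
```

>>> {"op": "servo_tool", "data": {"steps": [{"tx": 0.4,"ty": 0.5,"tz": 0,"yaw": 4.5,"claw": 0},{"tx": 0,"ty": 0,"tz": -1,"yaw": 4.5,"claw": 0},{"tx": 0,"ty": 0,"tz": -2,"yaw": 0,"claw": 0},{"tx": 0,"ty": 0,"tz": -2,"yaw": 0,"claw": 0},{"tx": 0,"ty": 0,"tz": -2,"yaw": 0,"claw": 0},{"tx": 0,"ty": 0,"tz": -2,"yaw": 0,"claw": 0},{"tx": 0,"ty": 0,"tz": -2,"yaw": 0,"claw": 0},{"tx": 0,"ty": 0,"tz": -1.5,"yaw": 0,"claw": 0},{"tx": 0,"ty": 0,"tz": -0.6,"yaw": 0,"claw": 0},{"tx": 0,"ty": 0,"tz": 0,"yaw": 0,"claw": 0}]}}

```text
time_s: 2.7
position: [0.4238, 0.2103, 0.1191]
tool_rot: [[-0.756, 0.655, -0.001], [0.655, 0.756, -0.0], [0.001, -0.001, -1.0]]
ft_force: [0.9, -0.0, 0.7]
grip_width: 0.0002
gripper_force: 0.0
```

```bash
cat > plan.py <<'E'
from h import *
import sys
# plan.py phi_start phi_end step : chord moves, spoke angle
def plan(c,a,b,st,r=.094,off=-.0205,p0=None):
    p=np.array(p0 if p0 is not None else env.observe()["position"][:2])
    print("from",p.round(4))
    for f in np.arange(a,b+1e-6,st):
        t=np.radians(f);q=np.array(c)+[r*np.cos(t)-off*np.sin(t),r*np.sin(t)+off*np.cos(t)]
        d=((q-p)*100).round(2); p=p+d/100; print(f,d)
E
python3 - <<'E'
from plan import *
s=env.observe();print(s["time_s"],s["position"],s["ft_force"])
plan((.4745,.1215),139,231,4)
E
```

```text
2.7 [0.42381228 0.21034613 0.11905266] [ 0.88488291 -0.00657483  0.72592324]
from [0.4238 0.2103]
139.0 [-0.68 -1.17]
143.0 [-0.52 -0.42]
147.0 [-0.5  -0.46]
151.0 [-0.46 -0.48]
155.0 [-0.42 -0.52]
159.0 [-0.39 -0.55]
163.0 [-0.35 -0.58]
167.0 [-0.31 -0.59]
171.0 [-0.26 -0.62]
175.0 [-0.23 -0.63]
179.0 [-0.17 -0.65]
183.0 [-0.14 -0.66]
187.0 [-0.08 -0.67]
191.0 [-0.04 -0.67]
195.0 [ 0.01 -0.67]
199.0 [ 0.05 -0.67]
203.0 [ 0.11 -0.66]
207.0 [ 0.14 -0.66]
211.0 [ 0.2  -0.64]
215.0 [ 0.23 -0.63]
219.0 [ 0.28 -0.61]
223.0 [ 0.33 -0.59]
227.0 [ 0.36 -0.56]
231.0 [ 0.4  -0.54]
```

>>> {"op": "servo_tool", "data": {"steps": [{"tx": -0.25,"ty": -0.4,"tz": 0,"yaw": 0,"claw": 0},{"tx": -0.2,"ty": -0.4,"tz": 0,"yaw": 0,"claw": 0},{"tx": -0.23,"ty": -0.37,"tz": 0,"yaw": 0,"claw": 0},{"tx": -0.26,"ty": -0.21,"tz": 0,"yaw": 2,"claw": 0},{"tx": -0.26,"ty": -0.21,"tz": 0,"yaw": 2,"claw": 0},{"tx": -0.25,"ty": -0.23,"tz": 0,"yaw": 2,"claw": 0},{"tx": -0.25,"ty": -0.23,"tz": 0,"yaw": 2,"claw": 0},{"tx": -0.46,"ty": -0.48,"tz": 0,"yaw": 4,"claw": 0},{"tx": -0.42,"ty": -0.52,"tz": 0,"yaw": 4,"claw": 0},{"tx": -0.39,"ty": -0.55,"tz": 0,"yaw": 4,"claw": 0},{"tx": -0.35,"ty": -0.58,"tz": 0,"yaw": 4,"claw": 0},{"tx": -0.31,"ty": -0.59,"tz": 0,"yaw": 4,"claw": 0},{"tx": -0.26,"ty": -0.62,"tz": 0,"yaw": 4,"claw": 0},{"tx": -0.23,"ty": -0.63,"tz": 0,"yaw": 4,"claw": 0},{"tx": -0.17,"ty": -0.65,"tz": 0,"yaw": 4,"claw": 0},{"tx": -0.14,"ty": -0.66,"tz": 0,"yaw": 4,"claw": 0},{"tx": -0.08,"ty": -0.67,"tz": 0,"yaw": 4,"claw": 0},{"tx": -0.04,"ty": -0.67,"tz": 0,"yaw": 4,"claw": 0}]}}

```text
time_s: 4.5
position: [0.3787, 0.1228, 0.1197]
tool_rot: [[-0.981, -0.194, 0.001], [-0.194, 0.981, 0.0], [-0.001, 0.0, -1.0]]
ft_force: [-0.8, 0.1, -0.0]
grip_width: -0.0001
gripper_force: 0.4
```

>>> {"op": "servo_tool", "data": {"steps": [{"tx": 0.01,"ty": -0.67,"tz": 0,"yaw": 4,"claw": 0},{"tx": 0.05,"ty": -0.67,"tz": 0,"yaw": 4,"claw": 0},{"tx": 0.11,"ty": -0.66,"tz": 0,"yaw": 4,"claw": 0},{"tx": 0.14,"ty": -0.66,"tz": 0,"yaw": 4,"claw": 0},{"tx": 0.2,"ty": -0.64,"tz": 0,"yaw": 4,"claw": 0},{"tx": 0.23,"ty": -0.63,"tz": 0,"yaw": 4,"claw": 0},{"tx": 0.28,"ty": -0.61,"tz": 0,"yaw": 4,"claw": 0},{"tx": 0.33,"ty": -0.59,"tz": 0,"yaw": 4,"claw": 0},{"tx": 0.18,"ty": -0.28,"tz": 0,"yaw": 2,"claw": 0},{"tx": 0.18,"ty": -0.28,"tz": 0,"yaw": 2,"claw": 0},{"tx": 0.1,"ty": -0.14,"tz": 0,"yaw": 1,"claw": 0},{"tx": 0,"ty": 0,"tz": 0,"yaw": 0,"claw": 0},{"tx": -0.4,"ty": 0.5,"tz": 0,"yaw": 0,"claw": 0},{"tx": -0.2,"ty": 0.3,"tz": 1,"yaw": 0,"claw": 0},{"tx": 0,"ty": 0,"tz": 3,"yaw": 0,"claw": 0},{"tx": 0,"ty": 0,"tz": 4,"yaw": 0,"claw": 0},{"tx": 0,"ty": 0,"tz": 4,"yaw": 0,"claw": 0},{"tx": 0,"ty": 0,"tz": 1,"yaw": 0,"claw": 0},{"tx": 0,"ty": 0,"tz": 0,"yaw": 0,"claw": 0}]}}

```text
time_s: 6.4
position: [0.3911, 0.0732, 0.2503]
tool_rot: [[-0.669, -0.743, 0.003], [-0.743, 0.669, -0.0], [-0.002, -0.003, -1.0]]
ft_force: [-0.5, 0.2, 0.1]
grip_width: 0.0
gripper_force: 0.0
```

Run:
```python
from h import *
s=env.observe();print(s["time_s"],s["position"],s["q"])
i,w,m=grab("top"); np.savez("top1.npz",i=i,w=w); c=cv2.resize(i[195:305,180:325],None,fx=4,fy=4,interpolation=cv2.INTER_CUBIC)
j,w2,m=grab("wrist"); np.savez("w3.npz",i=j,w=w2)
o=np.zeros((420,560+240,3),np.uint8);o[:,240:]=j;o[:180,:237]=cv2.resize(c,(237,180));cv2.imwrite("pics/m1.png",o[...,::-1])
```

```text
6.4 [0.39112113 0.07322241 0.25026638] [-6.57172186e+00  6.25802104e+00  9.60183167e+01  9.54386185e-04
  7.75444116e+01 -1.44595570e+02]
```

View pics/m1.png

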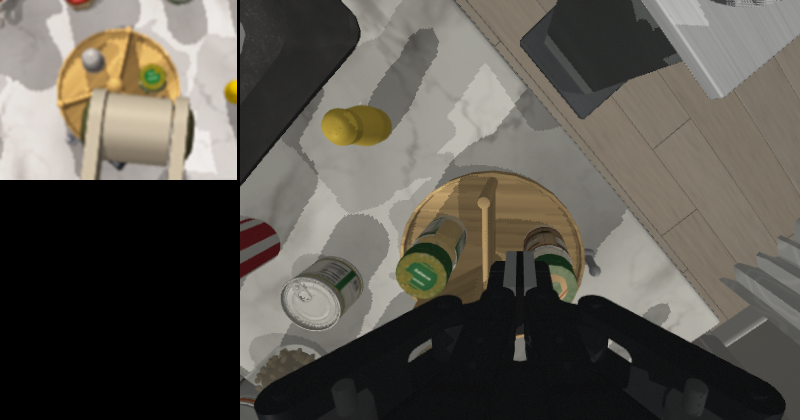

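The turn worked. The inset shows the salt now at the rear left with the jars upright, and the wrist view shows the pushed spoke's post at (485,200). I'll measure the new angles.

Run:
```python
from h import *
from scipy.ndimage import label
A=np.array([.4745,.1215])
def ang(p): d=p[:2]-A; return np.degrees(np.arctan2(d[1],d[0])).round(1),np.hypot(*d).round(4)
w=np.load("top1.npz")["w"];z=w[...,2];g=(z>.112)&(z<.17)&(np.hypot(w[...,0]-A[0],w[...,1]-A[1])<.11)
l,n=label(g)
for k in range(1,n+1):
  p=w[l==k]
  if len(p)>5: m=np.median(p,0);print(len(p),m.round(4),ang(m))
w=np.load("w3.npz")["w"];P=w[180:225,225:260].reshape(-1,3);Q=P[(P[:,2]>.119)&(P[:,2]<.135)];m=np.median(Q,0);print("post",m,len(Q),ang(m))
P=w[:300].reshape(-1,3);r=np.hypot(P[:,0]-.4745,P[:,1]-.1215);Q=P[(P[:,2]>.044)&(P[:,2]<.056)&(r>.113)&(r<.13)];m=np.median(Q,0);print("pin",m,len(Q),ang(m))
```

```text
30 [0.563  0.1005 0.1194] (np.float64(-13.4), np.float64(0.091))
15 [0.5309 0.1069 0.1145] (np.float64(-14.5), np.float64(0.0583))
103 [0.5221 0.1621 0.1184] (np.float64(40.5), np.float64(0.0625))
111 [0.4748 0.1167 0.1489] (np.float64(-86.1), np.float64(0.0048))
223 [0.4859 0.0577 0.137 ] (np.float64(-79.8), np.float64(0.0648))
6 [0.4597 0.1657 0.1167] (np.float64(108.5), np.float64(0.0466))
9 [0.457  0.1818 0.1165] (np.float64(106.2), np.float64(0.0628))
8 [0.4541 0.1944 0.1165] (np.float64(105.6), np.float64(0.0757))
19 [0.4486 0.2116 0.1211] (np.float64(106.0), np.float64(0.0937))
post [0.40931237 0.05062036 0.12400481] 158 (np.float64(-132.6), np.float64(0.0963))
pin [0.39109611 0.20704724 0.04958686] 110 (np.float64(134.3), np.float64(0.1195))
```

>>> {"op": "servo_tool", "data": {"steps": [{"tx": 0.3,"ty": 0.5,"tz": 0,"yaw": -5.0,"claw": 0},{"tx": 0.6,"ty": 1,"tz": 0,"yaw": -8.0,"claw": 0},{"tx": 0.6,"ty": 1,"tz": 0,"yaw": -8.0,"claw": 0},{"tx": 0.6,"ty": 1,"tz": 0,"yaw": -8.0,"claw": 0},{"tx": 0.6,"ty": 1,"tz": 0,"yaw": -8.0,"claw": 0},{"tx": 0.6,"ty": 1,"tz": 0,"yaw": -8.0,"claw": 0},{"tx": 0.6,"ty": 1,"tz": 0,"yaw": -8.0,"claw": 0},{"tx": 0.6,"ty": 1,"tz": 0,"yaw": -8.0,"claw": 0},{"tx": 0.6,"ty": 1,"tz": 0,"yaw": -8.0,"claw": 0},{"tx": 0.6,"ty": 1,"tz": 0,"yaw": -8.0,"claw": 0},{"tx": 0.6,"ty": 1,"tz": 0,"yaw": -8.0,"claw": 0},{"tx": 0.6,"ty": 1,"tz": 0,"yaw": -8.0,"claw": 0},{"tx": 0.6,"ty": 1,"tz": 0,"yaw": -8.0,"claw": 0},{"tx": 0.6,"ty": 1,"tz": 0,"yaw": -8.0,"claw": 0},{"tx": 0.6,"ty": 1,"tz": 0,"yaw": -8.0,"claw": 0},{"tx": 0.23,"ty": 0.3,"tz": 0,"yaw": -4.5,"claw": 0},{"tx": 0,"ty": 0,"tz": 0,"yaw": 0,"claw": 0},{"tx": 0,"ty": 0,"tz": 0,"yaw": 0,"claw": 0}]}}

```text
time_s: 8.3
position: [0.4799, 0.2208, 0.248]
tool_rot: [[-0.286, 0.958, -0.003], [0.958, 0.286, -0.001], [0.0, -0.003, -1.0]]
ft_force: [0.5, -0.6, 0.8]
grip_width: 0.0001
gripper_force: 0.0
```

Run:
```python
from plan import *
s=env.observe();print(s["time_s"],s["position"],s["q"])
A=np.array([.4745,.1215]);i,w,m=grab("wrist")
P=w.reshape(-1,3);r=np.hypot(P[:,0]-A[0],P[:,1]-A[1]);Q=P[(P[:,2]>.118)&(P[:,2]<.13)&(r>.09)&(r<.107)]
a=np.degrees(np.arctan2(Q[:,1]-A[1],Q[:,0]-A[0]));print(np.histogram(a,np.arange(60,160,5)))
plan(A,106.5,198.5,4)
```

```text
8.3 [0.47986848 0.22080213 0.24798281] [ 1.18566561e+01  1.97809944e+01  7.79107305e+01 -1.06485011e-03
  8.24594176e+01 -4.78890760e+00]
(array([ 0,  0,  0,  0,  0,  0,  0,  0, 99, 66,  0,  0,  0,  0,  0,  0,  0,
        0,  0]), array([ 60,  65,  70,  75,  80,  85,  90,  95, 100, 105, 110, 115, 120,
       125, 130, 135, 140, 145, 150, 155]))
from [0.4799 0.2207]
106.5 [-1.25 -0.33]
110.5 [-0.66 -0.07]
114.5 [-0.67 -0.12]
118.5 [-0.65 -0.17]
122.5 [-0.63 -0.2 ]
126.5 [-0.63 -0.26]
130.5 [-0.6  -0.29]
134.5 [-0.58 -0.34]
138.5 [-0.55 -0.38]
142.5 [-0.53 -0.42]
146.5 [-0.5  -0.45]
150.5 [-0.46 -0.48]
154.5 [-0.43 -0.52]
158.5 [-0.4  -0.54]
162.5 [-0.35 -0.57]
166.5 [-0.31 -0.6 ]
170.5 [-0.28 -0.61]
174.5 [-0.22 -0.63]
178.5 [-0.19 -0.65]
182.5 [-0.13 -0.66]
186.5 [-0.09 -0.66]
190.5 [-0.05 -0.67]
194.5 [ 0.   -0.67]
198.5 [ 0.05 -0.67]
```

>>> {"op": "servo_tool", "data": {"steps": [{"tx": 0,"ty": 0,"tz": -1,"yaw": 0,"claw": 0},{"tx": 0,"ty": 0,"tz": -2,"yaw": 0,"claw": 0},{"tx": 0,"ty": 0,"tz": -2.5,"yaw": 0,"claw": 0},{"tx": 0,"ty": 0,"tz": -2.5,"yaw": 0,"claw": 0},{"tx": 0,"ty": 0,"tz": -2.5,"yaw": 0,"claw": 0},{"tx": 0,"ty": 0,"tz": -1.6,"yaw": 0,"claw": 0},{"tx": 0,"ty": 0,"tz": -0.8,"yaw": 0,"claw": 0},{"tx": 0,"ty": 0,"tz": 0,"yaw": 0,"claw": 0},{"tx": -0.45,"ty": -0.13,"tz": 0,"yaw": 0,"claw": 0},{"tx": -0.4,"ty": -0.1,"tz": 0,"yaw": 0,"claw": 0},{"tx": -0.4,"ty": -0.1,"tz": 0,"yaw": 0,"claw": 0},{"tx": -0.33,"ty": -0.03,"tz": 0,"yaw": 2,"claw": 0},{"tx": -0.33,"ty": -0.04,"tz": 0,"yaw": 2,"claw": 0},{"tx": -0.33,"ty": -0.06,"tz": 0,"yaw": 2,"claw": 0},{"tx": -0.34,"ty": -0.06,"tz": 0,"yaw": 2,"claw": 0},{"tx": -0.65,"ty": -0.17,"tz": 0,"yaw": 4,"claw": 0},{"tx": -0.63,"ty": -0.2,"tz": 0,"yaw": 4,"claw": 0},{"tx": -0.63,"ty": -0.26,"tz": 0,"yaw": 4,"claw": 0},{"tx": -0.6,"ty": -0.29,"tz": 0,"yaw": 4,"claw": 0},{"tx": -0.58,"ty": -0.34,"tz": 0,"yaw": 4,"claw": 0}]}}

```text
time_s: 10.35
position: [0.4235, 0.2031, 0.1209]
tool_rot: [[-0.703, 0.711, 0.002], [0.711, 0.703, 0.0], [-0.001, 0.001, -1.0]]
ft_force: [1.0, 0.0, -0.0]
grip_width: 0.0003
gripper_force: 0.4
```

>>> {"op": "servo_tool", "data": {"steps": [{"tx": -0.55,"ty": -0.38,"tz": 0,"yaw": 4,"claw": 0},{"tx": -0.53,"ty": -0.42,"tz": 0,"yaw": 4,"claw": 0},{"tx": -0.5,"ty": -0.45,"tz": 0,"yaw": 4,"claw": 0},{"tx": -0.46,"ty": -0.48,"tz": 0,"yaw": 4,"claw": 0},{"tx": -0.43,"ty": -0.52,"tz": 0,"yaw": 4,"claw": 0},{"tx": -0.4,"ty": -0.54,"tz": 0,"yaw": 4,"claw": 0},{"tx": -0.35,"ty": -0.57,"tz": 0,"yaw": 4,"claw": 0},{"tx": -0.31,"ty": -0.6,"tz": 0,"yaw": 4,"claw": 0},{"tx": -0.28,"ty": -0.61,"tz": 0,"yaw": 4,"claw": 0},{"tx": -0.22,"ty": -0.63,"tz": 0,"yaw": 4,"claw": 0},{"tx": -0.19,"ty": -0.65,"tz": 0,"yaw": 4,"claw": 0},{"tx": -0.13,"ty": -0.66,"tz": 0,"yaw": 4,"claw": 0},{"tx": -0.09,"ty": -0.66,"tz": 0,"yaw": 4,"claw": 0},{"tx": -0.05,"ty": -0.67,"tz": 0,"yaw": 4,"claw": 0},{"tx": 0,"ty": -0.34,"tz": 0,"yaw": 2,"claw": 0},{"tx": 0,"ty": -0.33,"tz": 0,"yaw": 2,"claw": 0},{"tx": 0.02,"ty": -0.33,"tz": 0,"yaw": 2,"claw": 0},{"tx": 0.03,"ty": -0.33,"tz": 0,"yaw": 2,"claw": 0},{"tx": 0,"ty": 0,"tz": 0,"yaw": 0,"claw": 0}]}}

```text
time_s: 12.25
position: [0.3791, 0.1112, 0.1207]
tool_rot: [[-0.948, -0.318, 0.001], [-0.318, 0.948, -0.0], [-0.001, -0.0, -1.0]]
ft_force: [-0.1, 0.5, 0.3]
grip_width: -0.0002
gripper_force: 0.0
```

Run:
```python
from plan import *
s=env.observe();print(s["time_s"],s["position"])
i,w,m=grab("top"); np.savez("top2.npz",i=i,w=w)
j,w2,m=grab("wrist"); np.savez("w4.npz",i=j,w=w2)
k,w3,m=grab("scene"); np.savez("s4.npz",i=k,w=w3)
o=np.zeros((600,800,3),np.uint8);o[:420,:560]=j;o[420:,:300]=cv2.resize(i[215:305,190:340],(300,180));o[360:,440:]=cv2.resize(k[150:270,160:340],(360,240));cv2.imwrite("pics/m2.png",o[...,::-1])
```

```text
12.25 [0.37911286 0.11124504 0.12070259]
```

View pics/m2.png

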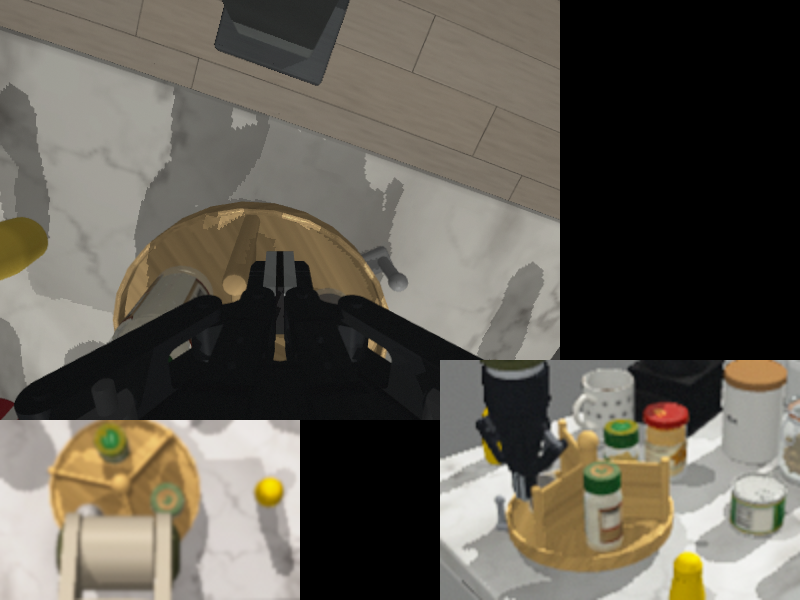

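The finger is still at the spoke, with the post at (235,285) and the pin at (398,283) in the wrist view. The salt, at about (88,510) in the inset, is nearing the pin. I'll measure it.

```bash
cat > ms.py <<'E'
from h import *
from scipy.ndimage import label
A=np.array([.4745,.1215])
def ang(p): d=p[:2]-A; return float(np.degrees(np.arctan2(d[1],d[0])).round(1)),float(np.hypot(*d).round(4))
def blobs(w,lo=.112,hi=.145):
  z=w[...,2];g=(z>lo)&(z<hi)&(np.hypot(w[...,0]-A[0],w[...,1]-A[1])<.11)
  l,n=label(g)
  for k in range(1,n+1):
    p=w[l==k]
    if len(p)>5: m=np.median(p,0);print(len(p),m.round(4),ang(m))
E
python3 - <<'E'
from ms import *
blobs(np.load("top2.npz")["w"])
w=np.load("w4.npz")["w"];P=w[265:300,218:250].reshape(-1,3);Q=P[(P[:,2]>.119)&(P[:,2]<.135)];m=np.median(Q,0);print("post",m,len(Q),ang(m))
E
```

```text
223 [0.5334 0.1335 0.1369] (11.5, 0.0601)
73 [0.5217 0.0765 0.1169] (-43.6, 0.0652)
68 [0.4872 0.1805 0.1169] (77.8, 0.0603)
211 [0.4513 0.0581 0.1378] (-110.1, 0.0675)
8 [0.4597 0.1186 0.1275] (-169.1, 0.0151)
6 [0.4516 0.1131 0.1179] (-159.8, 0.0244)
42 [0.4399 0.1679 0.1203] (126.7, 0.0578)
8 [0.4339 0.108  0.1156] (-161.5, 0.0428)
post [0.38173074 0.09362196 0.12412077] 599 (-163.3, 0.0969)
```

>>> {"op": "servo_tool", "data": {"steps": [{"tx": 0.02,"ty": -0.12,"tz": 0,"yaw": 0.7,"claw": 0},{"tx": 0.02,"ty": -0.12,"tz": 0,"yaw": 0.7,"claw": 0},{"tx": 0,"ty": 0,"tz": 0,"yaw": 0,"claw": 0},{"tx": -0.2,"ty": 0.4,"tz": 0,"yaw": 0,"claw": 0},{"tx": -0.2,"ty": 0.3,"tz": 1,"yaw": 0,"claw": 0},{"tx": 0,"ty": 0,"tz": 3,"yaw": 0,"claw": 0},{"tx": 0,"ty": 0,"tz": 4,"yaw": 0,"claw": 0},{"tx": 0,"ty": 1,"tz": 4,"yaw": 0,"claw": 0},{"tx": -0.5,"ty": 2,"tz": 2,"yaw": 0,"claw": 0},{"tx": -1,"ty": 3,"tz": 0,"yaw": 0,"claw": 0},{"tx": -1,"ty": 3,"tz": 0,"yaw": 0,"claw": 0},{"tx": -1,"ty": 3,"tz": 0,"yaw": 0,"claw": 0},{"tx": -1,"ty": 3,"tz": 0,"yaw": 0,"claw": 0},{"tx": 0,"ty": 3,"tz": 0,"yaw": 0,"claw": 0},{"tx": 0,"ty": 3,"tz": 0,"yaw": 0,"claw": 0},{"tx": 0,"ty": 1,"tz": 0,"yaw": 0,"claw": 0},{"tx": 0,"ty": 0,"tz": 0,"yaw": 0,"claw": 0}]}}

```text
time_s: 14.1
position: [0.3303, 0.3367, 0.2599]
tool_rot: [[-0.94, -0.342, -0.001], [-0.342, 0.94, -0.0], [0.001, -0.0, -1.0]]
ft_force: [-0.1, -0.8, 0.9]
grip_width: 0.0005
gripper_force: 0.0
```

Run:
```python
from ms import *
s=env.observe();print(s["time_s"],s["position"])
i,w,m=grab("top"); j,w2,m=grab("wrist"); k,w3,m=grab("scene")
np.savez("f.npz",i=i,w=w,j=j,w2=w2)
print("top");blobs(w)
P=w.reshape(-1,3);r=np.hypot(P[:,0]-A[0],P[:,1]-A[1]);t=np.degrees(np.arctan2(P[:,1]-A[1],P[:,0]-A[0]))
Q=P[(P[:,2]>.044)&(P[:,2]<.056)&(r>.114)&(r<.13)&(abs(t-134)<12)];print("pin",len(Q),Q.mean(0) if len(Q) else 0)
o=np.zeros((600,800,3),np.uint8);o[:420,:560]=j;o[420:,:300]=cv2.resize(i[215:305,190:340],(300,180));o[360:,440:]=cv2.resize(k[150:270,160:340],(360,240));cv2.imwrite("pics/m3.png",o[...,::-1])
```

```text
14.1 [0.33025861 0.33666729 0.25994521]
top
225 [0.5337 0.1358 0.1373] (13.6, 0.0609)
70 [0.5233 0.0751 0.1176] (-43.5, 0.0673)
26 [0.4905 0.2102 0.1189] (79.8, 0.0902)
33 [0.482  0.1709 0.1152] (81.4, 0.05)
9 [0.4761 0.1407 0.1157] (85.4, 0.0193)
225 [0.4532 0.058  0.1374] (-108.5, 0.0669)
34 [0.4381 0.1092 0.1154] (-161.3, 0.0384)
104 [0.4318 0.168  0.1192] (132.5, 0.0632)
35 [0.3925 0.0946 0.1185] (-161.8, 0.0863)
pin 13 [0.38894849 0.20458491 0.04963921]
```

View pics/m3.png

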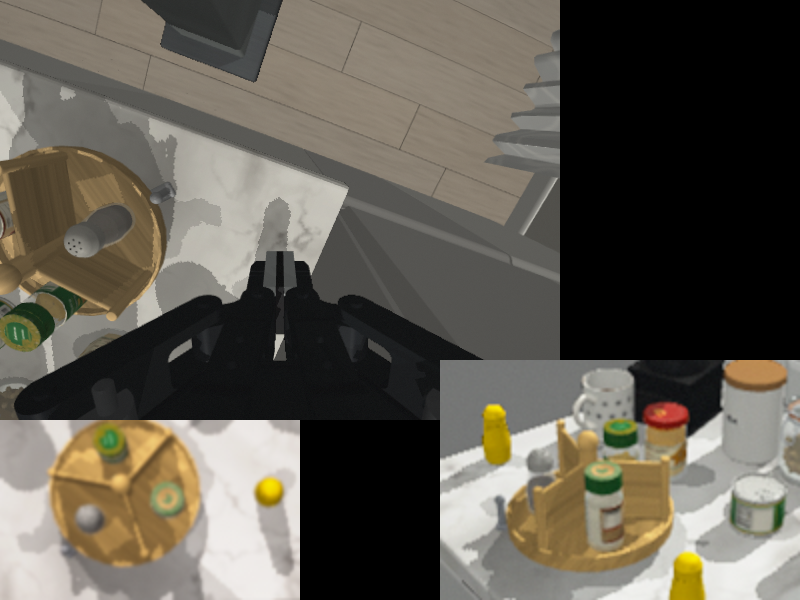

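The salt stands at 132.5°, 63 mm from the axis, and the pin is at about 134°. That leaves it roughly 2–4 mm off the line. All jars are upright and the arm is clear, so I'll hand in.

```bash
python3 -c "
from rig import env
print(env.close_job())"
```

```text
the job is handed in; nothing more can be done
None
```

I turned the carousel about 182° in two spoke pushes and handed the job in: by my measurements the salt shaker is about 2–4 mm off the marker-pin line (10 mm allowed) and 63 mm from the axis, with all jars upright and the arm clear; no verdict came back.

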